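# Hang the red stamp on the stamp carousel and hold it turned to the front

### The job

Hang the red-handled stamp by its neck in the empty slot of the stamp carousel, let go of it, and have the carousel turned so that this stamp hangs squarely at the front, on the ink-pad side of the foot. The carousel runs very freely, so finish with the gripper closed firmly on the black knob at its centre, holding it still, and do not let go. Leave the marker, the cup and the planter where they stand.

Things in the scene. Friction and masses are not known exactly. Their poses are not given: they have to be found in the camera images.
- stamp_handle (a point): Handle centre of the loose round stamp that stands upright on the desk. Stamp: 90 mm tall, 50 to 100 g. From below: dark disc foot 38 mm across, 12 mm high, tapering up to 18 mm; neck 10 mm across, 18 to 40 mm up; red cylindrical handle 26 mm across, 40 to 90 mm up, flat underside. This point is on its axis, 65 mm above the foot's underside and 25 mm above the handle's underside; z up.
- stamp: The same stamp; origin at the centre of its foot's underside, z up its axis.
- slot (a point): Seat in the carousel's one empty slot, level with the plate's top, 82 mm from the axis; z up, -x straight outwards along the slot. Slot 16 mm wide, open at the rim (103 mm from the axis), closed end at 74 mm; plate 6 mm thick. A lip 3 mm high, 4 mm deep flanks the slot mouth: pass the handle's underside over it, then lower it onto the plate. Once hung, the handle centre is 25 mm above this.
- carousel: Grey round turntable, 206 mm across, six slots 60 degrees apart, five filled with black-handled stamps like the red one (clipped in, they stay). Turns without limit about the upright axis through its origin, which is at the level of the plate's top, 115 mm above the desk; -x points to the empty slot. Very free (about 0.02 N m), stays where it is left.
- hub_knob (a point): Black round knob fixed on the carousel's centre and turning with it: 40 mm across, 30 mm high, underside 35 mm above the plate. This point is the knob's centre, on the axis, 165 mm above the desk. The black stamp handles around it reach 50 mm above the plate and stand 69 mm or more from the axis.
- rack: Dark steel foot of the carousel, fixed to the desk: plate 275 x 190 mm, 10 mm high, with a blue ink pad (104 x 64 mm, top 20.5 mm above the desk) along its front edge. Origin on the carousel's axis at desk level, z up; -x points to the front, through the middle of the ink pad, whose centre is 138 mm from the axis.
- marker: White marker pen with black cap lying on the desk, 130 mm long, 16 mm thick; origin under its middle, x along it towards the cap. To be left alone.
- cup: Clear empty plastic cup, 74 mm across, 95 mm tall, origin at the centre of its underside. To be left alone.
- planter: Grey round planter, 120 mm across at the rim and 100 mm tall, with green leaves up to about 190 mm; origin at the centre of its underside. To be left alone.
Not all that is in view belongs to the job. Leave any turquoise or yellow look-alike of the stamp alone.

How it is judged:
On the way, in this order (a step that is already met when the one before it is completed fails the run):
1. the red stamp hangs in the empty slot, handle resting on the plate, and is let go (horizontal distance between stamp_handle and slot below 0.009 m and z of stamp_handle in the frame of slot between 0.021 and 0.028 m and angle between stamp_handle's own z axis and vertical below 0.15 rad and contact force between the fingers and stamp below 0.3 N), for 0.2 s.
2. with the stamp hung there, its slot is at the front and the centre knob is gripped (all of step 1 and x of slot in the frame of rack below -0.06 m and y of slot in the frame of rack between -0.013 and 0.013 m and contact force between the fingers and carousel above 5 N and distance between the grasp point and hub_knob below 0.03 m and angular speed of carousel below 0.05 rad/s), for 0.2 s.
At the end, for the whole second after the job is handed in: Red stamp hung in its slot (within 9 mm of the seat, centre 21 to 28 mm above the plate, tilt under 0.15 rad), let go; slot within 13 mm (9 degrees) of the front middle line; fingers grip the centre knob with over 5 N (within 30 mm of its centre); carousel still (under 0.05 rad/s) (all of step 2); the arm keeps its last pose, push and grip.
It fails at once if the marker, cup or planter is moved by more than 30 mm (distance of any of marker, cup, planter from where it was at the start of the episode above 0.03 m).
It also fails if it takes over 58 s, if anything falls off the work surface, if the arm or the gripper's body presses on something with over 40 N, if the wrist force passes 120 N, or if a joint passes its speed limit or range.

### The arm

A 6-joint arm with a two-finger parallel gripper is mounted at the origin on the work surface. World frame = base frame: x ahead of the robot, y to its left, z up, the work surface at z = 0. Lengths are in m, angles in rad, forces in N, time in s.
With the tool pointing down it reaches from about 0.35 to 0.875 m from the base axis. Payload 15.5 kg.
Tool frame: the origin (TCP) lies midway between the tips of the shut fingers; the grasp point (between the pads) lies 19 mm behind it; z points along the fingers, x is the direction in which the jaws open and shut, and the axes are right-handed (so a half turn about z gives the same grasp; the last joint's range is limited). The gripper opens to 85 mm and grips with 20 to 120 N. Pads are 22 mm wide; open, the fingers measure 114 mm over their backs; the gripper's body (76 mm by 85 mm) begins 54 mm behind the grasp point. The pads swing forward as they close: fully open they stand 13 mm farther back than shut.
Start: joints at [1.101, 0.494, 1.345, -0, 1.302, -0.096], TCP at [0.229, 0.582, 0.231] pointing down, gripper open.
Joint ranges: [-2.91, 2.91], [-0.82, 2.16], [0.22, 2.67], [-1.22, 4.37], [0.12, 2.79], [-3.08, 3.08]. Speed limits (rad/s): [1.89, 1.89, 2.57, 3.01, 3.01, 3.01].

### API

Orientations are given as a unit quaternion [w, x, y, z].
In Python, from plant import manip gives the robot as it stands.
- The arm moves only by the shell command python3 -m pendant 'ROWS'. ROWS is JSON, a list of rows, each a list of 7 numbers: the opening, from 0 (shut) to 1 (fully open), then the shift along the world's x, y, z in mm, then the turn, a rotation vector about the world's x, y, z in degrees. In form: [[fingers, dx, dy, dz, wx, wy, wz], ...]. A call has exactly 5 rows; each row shifts and turns the commanded pose from where the row before left it; what a row does not reach is not made up. A row lasts 1/10 s, in which the tool goes at most 50 mm and 8.59 degrees, less where a joint would pass 70% of its speed; a pose out of reach is approached as far as the arm can. A call with a gripper value outside its range is refused whole. The fingers move at their own pace and stop on an object; the grip force is fixed at half the most. Time passes only in rows, so rows that do not move let the fingers close, or fill a call up. It gives the time, the measured TCP pose, the force and the opening at its end, in the units of the state.
- manip.sense(): the state, without advancing time (a new reading comes with each control period).
- manip.capture(name): name is "side" or "top"; returns the picture (384x512x3 uint8, red, green, blue); there is no depth.
- manip.get_calibration(name): a dict with "fovy" (degrees; the focal length in pixels is half the picture's height over the tangent of half this angle, whatever the lens; pixels are square), "cx", "cy" (the principal point, pixels), "k1" (the pictures are not rectified: a ray, as slopes to the right and down, at radius r is drawn at 1 + k1 r^2 times it, then the intrinsics apply), "R" (3x3) and "t" (3): a world point X has camera coordinates R X + t. Camera axes: x right, y down, z forward; pixel columns grow to the right and rows downward; lengths in m; the calibration is good to about 2 mm. A picture is of the moment at which its call begins. get_calibration takes no time and is no camera call.
- manip.job_done(): hands the job in, once; it reports no verdict.
Trained networks look in the newest picture that a camera, given by its name, has taken for a name from the list of things; names that differ only in an ending like _2 or _b are one class to them, and where a whole thing is asked for, a point or a joint stands for the part that bears it (a point fixed in the world has none). Each returns a list of dicts, best first, with "conf" (0 to 1); they miss things now and then, are a little off and sometimes report something else, mostly with a low value. They report only what shows in the picture. A call takes as long as a camera call. They do not tell look-alikes from the thing itself.
- manip.recognise(camera, query): "bbox" ([centre column, centre row, width, height] in pixels, round what is visible of it).
- manip.regions_of(camera, query): "mask" (384x512 bool, what is visible of it) and "bbox" ([centre column, centre row, width, height] in pixels, round what is visible of it).
The state is a dict: "time_s": time; "joint_positions": joint angles; "qvel": joint speeds; "tau": joint torques, N m; "eef_pos": TCP position; "orientation": TCP orientation; "ft_force": force on the tool from outside, world axes, zero at the start; "moment": the same for the moment, N m; "opening": opening from 0.0 (shut) to 1.0 (fully open).
Only numpy, scipy, OpenCV 4.12 (cv2) and the standard library are available. Lean on these libraries where they do the work, as an engineer would, in place of code of your own. Each camera call takes 0.05 s, during which the arm holds its last target.

## Working session

There is one attempt and no reset: what is moved stays moved. The work goes in short steps, Python scripts to look and compute and a shell command to move; the robot and the scene stay as the last step left them, time stands still between calls to the robot, and variables do not carry over. Pictures are saved under pics/ and viewed, and the job is handed in when it is done.

```bash
ls; mkdir -p pics; python3 - <<'E'
from plant import manip
import cv2
for n in ("side","top"):
    im=manip.capture(n); cv2.imwrite(f"pics/{n}0.png",im[:,:,::-1])
    c=manip.get_calibration(n); print(n,c)
print(manip.sense())
E
```

```text
pics
side {'fovy': 42.67426428352971, 'cx': 254.52461603567352, 'cy': 189.952241405989, 'k1': -0.010824691481984765, 'R': array([[ 0.76437913, -0.64474896, -0.00483068],
       [-0.44734928, -0.5249276 , -0.7241061 ],
       [ 0.46433089,  0.55565259, -0.68967168]]), 't': array([-0.42763806,  0.33040821,  1.40209263])}
top {'fovy': 49.688393485996514, 'cx': 252.3410679872592, 'cy': 191.2576400892119, 'k1': -0.13751454906973873, 'R': array([[ 0.02669657, -0.99949455,  0.01726095],
       [-0.99429246, -0.02833394, -0.10285764],
       [ 0.10329472, -0.01441649, -0.99454631]]), 't': array([-0.05906757,  0.5730321 ,  1.32196093])}
{'time_s': 0.1, 'joint_positions': array([ 1.10051510e+00,  4.94154809e-01,  1.34605503e+00,  4.99727417e-06,
        1.30247744e+00, -9.54828552e-02]), 'qvel': array([-0.00118971, -0.00085295, -0.00312821,  0.00041554, -0.00020633,
       -0.00018267]), 'tau': array([ 1.87603735e-03, -8.83594394e+01, -3.84547412e+01, -3.02786566e-04,
        5.49986566e-03, -2.31874253e-05]), 'eef_pos': array([0.22864763, 0.58134175, 0.23074367]), 'orientation': array([ 2.61491294e-04,  8.26464074e-01,  5.62989196e-01, -4.80808680e-04]), 'ft_force': array([0.09273805, 0.35961814, 0.2348253 ]), 'moment': array([-0.01027491,  0.03834872,  0.04219122]), 'opening': 1.002371434737918}
```

View pics/side0.png

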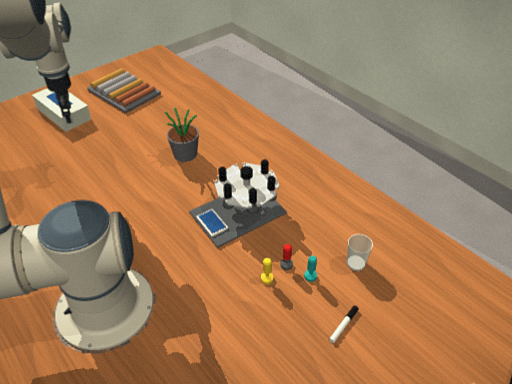

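View pics/top0.png

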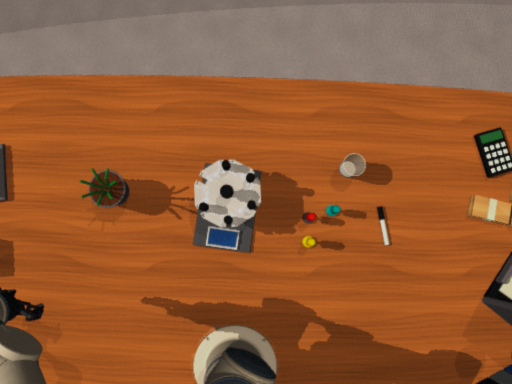

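Side view: the red stamp is at (287,256), yellow at (267,271), turquoise at (311,268), and the carousel is around (247,185). Top view: red is at (310,217), yellow (308,242), turquoise (333,211), with the carousel at (227,192) and its ink pad at (222,238). The base and arm are at the left and bottom.

```bash
cat > h.py <<'E'
import numpy as np, cv2
from plant import manip
def K(n):
    c=manip.get_calibration(n); f=192/np.tan(np.radians(c['fovy']/2))
    return c,np.array([[f,0,c['cx']],[0,f,c['cy']],[0,0,1.]]),np.array([c['k1'],0,0,0.])
def proj(n,X):
    c,k,d=K(n); X=np.atleast_2d(np.array(X,float))
    return cv2.projectPoints(X,cv2.Rodrigues(c['R'])[0],c['t'],k,d)[0][:,0]
def ray(n,uv):
    c,k,d=K(n); p=cv2.undistortPoints(np.array(uv,float).reshape(-1,1,2),k,d)[:,0]
    v=np.c_[p,np.ones(len(p))]@c['R']; o=-c['R'].T@c['t']; return o,v
def atz(n,uv,z):
    o,v=ray(n,uv); return o+v*((z-o[2])/v[:,2])[:,None]
def tri(uvs,uvt):
    A=np.zeros((3,3));b=np.zeros(3)
    for n,uv in(("side",uvs),("top",uvt)):
        o,v=ray(n,uv);v=v[0]/np.linalg.norm(v[0]);P=np.eye(3)-np.outer(v,v);A+=P;b+=P@o
    return np.linalg.solve(A,b)
def crop(n,name,box,s,im=None):
    im=manip.capture(n) if im is None else im
    x0,y0,x1,y1=box; cv2.imwrite("pics/"+name,cv2.resize(im[y0:y1,x0:x1,::-1],None,fx=s,fy=s,interpolation=cv2.INTER_CUBIC))
    return im
E
python3 - <<'E'
from h import *
s=cv2.imread("pics/side0.png")[:,:,::-1];t=cv2.imread("pics/top0.png")[:,:,::-1]
a=cv2.resize(s[150:300,180:380],None,fx=4,fy=4,interpolation=cv2.INTER_CUBIC)
cv2.imwrite("pics/sc0.png",a[:,:,::-1])
crop("top","tc0.png",(180,140,380,270),4,t)
for n in("side","top"):
  for q in("stamp","stamp_handle","carousel","hub_knob","slot","rack","marker","cup","planter"):
    r=manip.regions_of(n,q)
    for d in r[:4]:
        m=d['mask'];ys,xs=np.nonzero(m);print(n,q,round(d['conf'],2),np.round(d['bbox'],1),(xs.mean().round(1),ys.mean().round(1)),len(xs))
E
```

```text
side stamp 0.73 [287.8 256.8  11.7  23.2] (np.float64(286.0), np.float64(257.0)) 196
side stamp 0.63 [269.  269.6  16.4  28.1] (np.float64(266.9), np.float64(271.3)) 249
side stamp 0.53 [309.7 267.4  13.2  24.1] (np.float64(310.7), np.float64(268.7)) 242
side stamp_handle 0.83 [309.8 267.9  12.   26.5] (np.float64(310.6), np.float64(269.2)) 259
side stamp_handle 0.75 [287.4 255.8  14.9  23.6] (np.float64(286.1), np.float64(256.9)) 254
side stamp_handle 0.69 [267.  270.7  15.   30.6] (np.float64(267.0), np.float64(271.4)) 262
side carousel 0.69 [248.8 187.1  65.8  56.9] (np.float64(246.6), np.float64(185.4)) 2382
side hub_knob 0.68 [343.7 323.5  26.2  38.3] (np.float64(344.0), np.float64(322.7)) 279
side hub_knob 0.55 [246.9 185.4  67.1  51.3] (np.float64(246.5), np.float64(185.0)) 2400
side slot 0.81 [247.4 186.2  66.7  56.6] (np.float64(246.6), np.float64(185.4)) 2507
side rack 0.74 [238.7 203.7  93.9  90.2] (np.float64(239.6), np.float64(202.1)) 4889
side marker 0.74 [343.9 322.1  27.2  34. ] (np.float64(343.7), np.float64(323.1)) 259
side cup 0.66 [359.7 252.2  23.4  32.6] (np.flo
[... 539 characters left out ...]
float64(210.0)) 129
top carousel 0.75 [228.3 196.2  66.1  69.3] (np.float64(227.6), np.float64(193.4)) 3452
top hub_knob 0.78 [229.1 193.6  66.1  67.6] (np.float64(227.4), np.float64(193.5)) 3480
top slot 0.57 [225.9 193.8  68.8  68.7] (np.float64(227.5), np.float64(193.5)) 3564
top slot 0.34 [352.1 164.2  25.7  26.1] (np.float64(352.2), np.float64(165.1)) 500
top rack 0.95 [225.3 205.9  66.1  91.3] (np.float64(226.3), np.float64(205.7)) 5126
top marker 0.47 [381.6 225.6   7.7  28.4] (np.float64(382.7), np.float64(224.9)) 178
top cup 0.86 [353.5 165.2  23.   23.1] (np.float64(351.9), np.float64(165.6)) 507
top planter 0.62 [106.5 188.1  44.8  35.1] (np.float64(107.1), np.float64(188.5)) 1221
```

View pics/sc0.png

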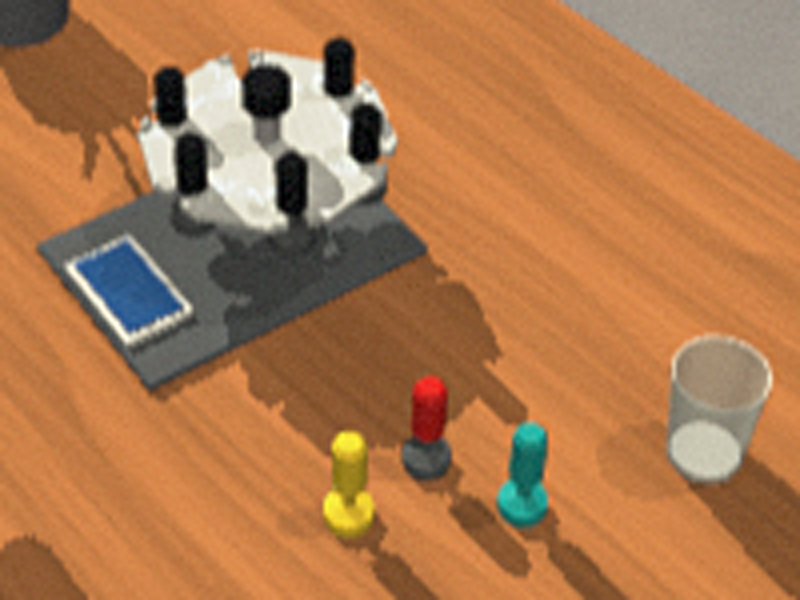

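View pics/tc0.png

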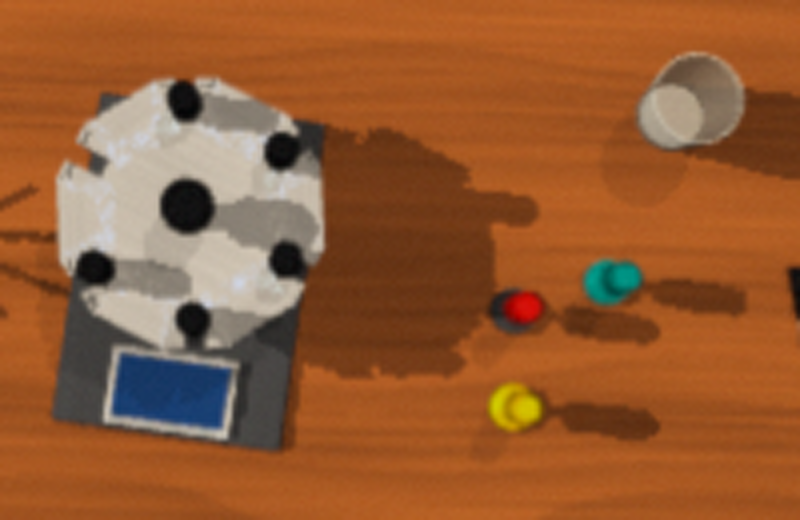

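Things that could be taken for the target: red (310,217 top; 287,256 side), yellow (308,242; 267,271) and turquoise (333,211; 311,268). I choose red, because the crop shows a red handle on a dark foot, as described. The empty slot is at about (201,181) in the top view, pointing left and up. Next I fit the poses using silhouette centroids.

```bash
cat > fit.py <<'E'
from h import *
from scipy.optimize import least_squares
def blobs(im,kind,box):
    h=im.astype(int);r,g,b=h[...,0],h[...,1],h[...,2]
    if kind=='red': m=(r>110)&(g<60)&(b<60)&(r>2.6*g+20)&(r>2.6*b+20)
    if kind=='black': m=(h.max(2)<40)
    if kind=='blue': m=(b>r+35)&(b>g+20)
    w=np.zeros(m.shape,bool);x0,y0,x1,y1=box;w[y0:y1,x0:x1]=1
    n,l,s,c=cv2.connectedComponentsWithStats((m&w).astype(np.uint8),connectivity=4)
    return [(c[i].round(2),s[i,4],s[i,:4]) for i in range(1,n) if s[i,4]>12]
def cyl(n,x,y,r,z0,z1):
    a=np.linspace(0,2*np.pi,40,endpoint=False)
    P=[[x+r*np.cos(t),y+r*np.sin(t),z] for t in a for z in(z0,z1)]
    q=cv2.convexHull(proj(n,P).astype(np.float32));m=cv2.moments(q);return np.array([m['m10'],m['m01']])/m['m00']
E
python3 - <<'E'
from fit import *
s=cv2.imread("pics/side0.png")[:,:,::-1];t=cv2.imread("pics/top0.png")[:,:,::-1]
for n,im,bx,rb in(("side",s,(205,150,290,215),(270,235,325,285)),("top",t,(190,150,270,235),(295,200,345,255))):
    for k,b in(("black",bx),("red",rb),("blue",(180,190,280,255))):
        for c,a,st in blobs(im,k,b): print(n,k,c,a,st, atz(n,[c],{'black':.16,'red':.065,'blue':.0205}[k])[0].round(4))
E
```

```text
side black [264.47 166.74] 77 [262 160   6  14] [0.6215 0.0224 0.16  ]
side black [246.19 172.67] 112 [241 167  11  12] [0.558  0.0385 0.16  ]
side black [222.14 173.89] 79 [219 168   7  13] [0.4959 0.0838 0.16  ]
side black [270.96 182.99] 80 [268 177   7  13] [ 0.5861 -0.0493  0.16  ]
side black [227.38 190.58] 85 [224 184   7  14] [0.4613 0.012  0.16  ]
side black [252.55 195.92] 86 [249 189   7  17] [ 0.5051 -0.0563  0.16  ]
side red [286.77 251.63] 116 [283 244   9  16] [ 0.4923 -0.2286  0.065 ]
side blue [211.66 221.14] 308 [199 210  26  23] [0.4182 0.0501 0.0205]
top black [225.8  164.96] 51 [223 161   7   9] [0.6371 0.0394 0.16  ]
top black [250.26 177.36] 53 [247 174   8   8] [ 0.6021 -0.0341  0.16  ]
top black [226.33 191.26] 117 [221 185  12  13] [0.5588 0.0352 0.16  ]
top black [251.45 204.73] 51 [248 201   8   8] [ 0.5211 -0.0398  0.16  ]
top black [203.33 206.81] 52 [199 203   9   8] [0.511  0.1012 0.16  ]
top black [227.96 219.88] 48 [225 216   7   9] [0.4748 0.0277 0.16  ]
top red [310.95 216.43] 60 [306 213  10   8] [ 0.4958 -0.2308  0.065 ]
top blue [222.18 237.38] 421 [208 229  29  18] [0.422  0.0506 0.0205]
```

```bash
python3 - <<'E'
from fit import *
red={'side':[286.77,251.63],'top':[310.95,216.43]}
for use in(('side',),('top',),('side','top')):
    f=lambda p:np.concatenate([cyl(n,p[0],p[1],.013,.04,.09)-(np.array(red[n])+0) for n in use])
    r=least_squares(f,[.49,-.23]);print('red',use,r.x.round(4),r.fun.round(2))
B={'side':[[264.47,166.74],[246.19,172.67],[222.14,173.89],[270.96,182.99],[227.38,190.58],[252.55,195.92]],
'top':[[225.8,164.96],[250.26,177.36],[226.33,191.26],[251.45,204.73],[203.33,206.81],[227.96,219.88]]}
# order: k index relative to empty slot; match nearest
def model(n,p):
    x,y,a=p;L=[cyl(n,x,y,.02,.150,.180)]
    for k in range(1,6):
        t=a+k*np.pi/3;L.append(cyl(n,x+.082*np.cos(t),y+.082*np.sin(t),.013,.115,.165))
    return np.array(L)
for use in(('side',),('top',),('side','top')):
    def f(p):
        o=[]
        for n in use:
            M=model(n,p)
            for b in np.array(B[n]):
                d=M-b;o.append(d[np.argmin((d**2).sum(1))])
        return np.concatenate(o)
    r=least_squares(f,[.55,.035,np.radians(60)]);print('car',use,r.x[:2].round(4),np.degrees(r.x[2]).round(2),r.fun.round(1))
    x,y,a=r.x;print(' slot',(x+.082*np.cos(a)).round(4),(y+.082*np.sin(a)).round(4))
for n,uv in(('side',[211.66,221.14]),('top',[222.18,237.38])):
    p=atz(n,[uv],.0205)[0];print(n,p.round(4),np.degrees(np.arctan2(p[1]-y,p[0]-x)),np.hypot(p[1]-y,p[0]-x))
E
```

```text
red ('side',) [ 0.492  -0.2288] [-0.  0.]
red ('top',) [ 0.4957 -0.2305] [0. 0.]
red ('side', 'top') [ 0.4948 -0.23  ] [ 0.97 -0.23 -0.14  0.27]
car ('side',) [0.5546 0.0338] 63.58 [ 0.1  0.1  0.1  0.   0.1 -0.1  0.1  0.2 -0.1  0.1 -0.2 -0.2]
 slot 0.5911 0.1073
car ('top',) [0.5579 0.0343] 64.11 [ 0.   0.1 -0.2  0.2  0.2  0.  -0.2  0.   0.2  0.  -0.1 -0.3]
 slot 0.5937 0.1081
car ('side', 'top') [0.5567 0.0344] 64.12 [ 0.3 -0.4  0.5 -0.3  0.5 -0.3  0.5 -0.3  0.5 -0.2  0.4 -0.7  0.   0.5
 -0.3  0.6  0.1  0.4 -0.2  0.4  0.2  0.5 -0.1  0.1]
 slot 0.5925 0.1081
side [0.4182 0.0501 0.0205] 173.49687040964648 0.13939551172055764
top [0.422  0.0506 0.0205] 173.12279351082407 0.1356484209526701
```

Both cameras agree to about 3 mm. The stamp is at about (0.495,-0.230), the axis at (0.5565,0.0343), the slot at 64° and the front at 173.3°. Next I move over the stamp with the jaw axis turned to 45°, which keeps the fingers clear of yellow and turquoise.

```bash
python3 -m pendant '[[0.7,11,-33,0,0,0,-4.7],[0.7,11,-33,0,0,0,-4.7],[0.7,11,-33,0,0,0,-4.7],[0.7,11,-33,0,0,0,-4.7],[0.7,11,-33,0,0,0,-4.7]]'; python3 -m pendant '[[0.7,11,-33,0,0,0,0],[0.7,11,-33,0,0,0,0],[0.7,11,-33,0,0,0,0],[0.7,11,-33,0,0,0,0],[0.7,11,-33,0,0,0,0]]'
python3 -m pendant '[[0.7,11,-33,0,0,0,0],[0.7,11,-33,0,0,0,0],[0.7,11,-33,0,0,0,0],[0.7,11,-33,0,0,0,0],[0.7,11,-33,0,0,0,0]]'
```

```text
time_s: 1.5
eef_pos: [0.284, 0.4154, 0.2314]
orientation: [-0.0, 0.924, 0.381, 0.0]
ft_force: [0.6, 0.4, -0.5]
opening: 0.699
time_s: 2.0
eef_pos: [0.3391, 0.2504, 0.2315]
orientation: [-0.0, 0.924, 0.383, 0.0]
ft_force: [-0.0, 0.0, 0.6]
opening: 0.704
time_s: 2.5
eef_pos: [0.3941, 0.0852, 0.2315]
orientation: [0.0, 0.924, 0.383, 0.0]
ft_force: [1.2, 1.2, -0.7]
opening: 0.699
```

```bash
python3 -m pendant '[[0.7,10,-31.5,0,0,0,0],[0.7,10,-31.5,0,0,0,0],[0.7,10,-31.5,0,0,0,0],[0.7,10,-31.5,0,0,0,0],[0.7,10,-31.5,0,0,0,0]]'; python3 -m pendant '[[0.7,10,-31.5,0,0,0,0],[0.7,10,-31.5,0,0,0,0],[0.7,10,-31.5,0,0,0,0],[0.7,10,-31.5,0,0,0,0],[0.7,10.5,-31.5,0,0,0,0]]'
python3 - <<'E'
from h import *
crop("top","t1.png",(260,150,400,260),5);crop("side","s1.png",(220,160,380,300),4)
p=manip.sense()['eef_pos'];print(p,proj("top",[p]),proj("side",[p]))
E
```

```text
time_s: 3.0
eef_pos: [0.4441, -0.0724, 0.2314]
orientation: [0.0, 0.924, 0.383, 0.0]
ft_force: [0.7, 1.0, 0.5]
opening: 0.7
time_s: 3.5
eef_pos: [0.4945, -0.2298, 0.2313]
orientation: [0.0, 0.924, 0.383, 0.0]
ft_force: [0.5, 0.2, 0.5]
opening: 0.696
[ 0.49551503 -0.23196186  0.23123161] [[320.77309789 213.99679082]] [[290.93795336 213.01769557]]
```

View pics/s1.png

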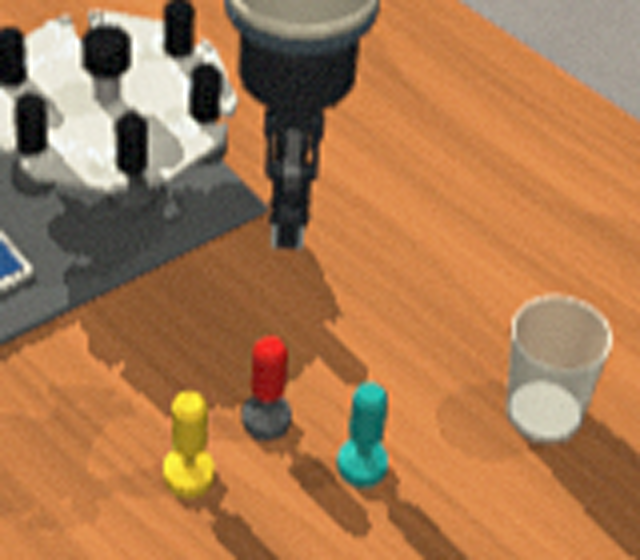

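View pics/t1.png

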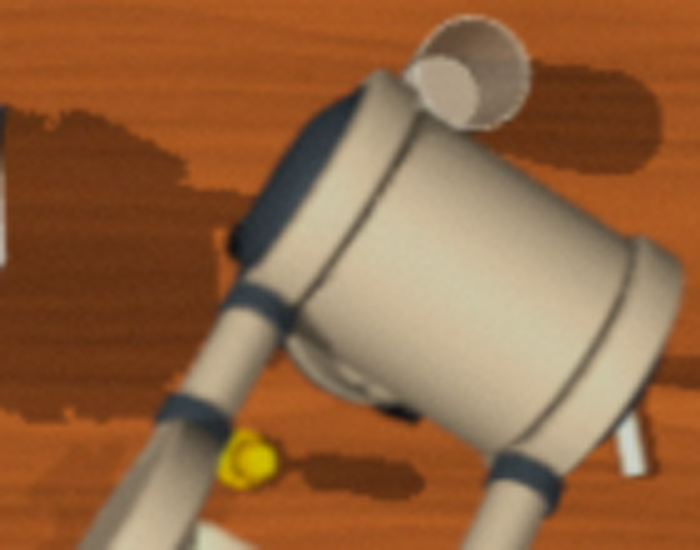

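```bash
python3 - <<'E'
from h import *
im=manip.capture("side");p=manip.sense()['eef_pos']
sub=im[205:226,280:302].astype(int)
g=(sub[...,0]-sub[...,2])
for r in range(21): 
    m=np.nonzero(g[r]<25)[0]; print(205+r, 280+m if len(m) else '')
for z in(.25,.24,.231,.22,.065):print(z,proj("side",[[p[0],p[1],z]]))
E
```

```text
205 [288 289 290 291 292 293 294 295]
206 [280 288 289 290 291 292 293 294 295]
207 [280 281 288 289 290 291 292 293 294 295]
208 [280 281 282 288 289 290 291 292 293 294 295]
209 [280 281 282 283 288 289 290 291 292 293 294 295]
210 [280 281 282 283 284 287 288 289 290 291 292 293 294 295]
211 [280 281 282 283 284 285 286 287 288 289 290 291 292 293 294 295]
212 [280 281 282 283 284 285 286 287 288 289 290 291 292 293 294 295]
213 [280 281 282 283 284 286 287 288 289 290 291 292 293 294 295]
214 [280 281 282 283 287 288 289 290 291 292 293 294 295]
215 [280 287 288 289 290 291 292 293 294]
216 [287 288 289 290 291 292 293 294]
217 [287 288 289 290 291 292 293 294]
218 [287 288 289 290 291 292 293 294]
219 [287 288 289 290 291 292 293 294]
220 [287 288 289 290 291 292 293 294]
221 [290 291 292 293 294]
222 
223 
224 
225 
0.25 [[290.53659364 207.97585242]]
0.24 [[290.36863148 210.54180081]]
0.231 [[290.21892191 212.82862137]]
0.22 [[290.03778925 215.59507377]]
0.065 [[287.6838259  251.51178343]]
```

```bash
python3 -m pendant '[[0.7,-0.5,0.5,-25,0,0,0],[0.7,-0.5,0.5,-25,0,0,0],[0.7,-0.5,0.5,-25,0,0,0],[0.7,-0.5,0.5,-20,0,0,0],[0.7,0,0,-15,0,0,0]]'
python3 - <<'E'
from h import *
im=crop("side","s2.png",(240,190,340,290),6)
for i in range(3):p=manip.sense()['eef_pos'];print(p,proj("side",[p]))
E
```

```text
time_s: 4.15
eef_pos: [0.4916, -0.2251, 0.1202]
orientation: [-0.001, 0.924, 0.383, -0.0]
ft_force: [0.1, 0.6, 0.5]
opening: 0.702
[ 0.490849   -0.22477712  0.11845475] [[286.25646887 239.33886679]]
[ 0.490849   -0.22477712  0.11845475] [[286.25646887 239.33886679]]
[ 0.490849   -0.22477712  0.11845475] [[286.25646887 239.33886679]]
```

View pics/s2.png

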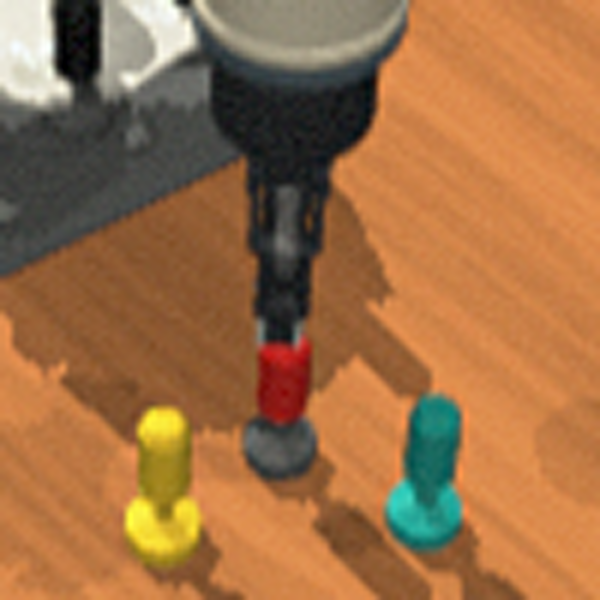

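The side view shows the red handle at about (287,253), centred under the fingers and clear of both look-alikes. I descend and grip.

```bash
python3 -m pendant '[[0.7,0.5,-0.5,-15,0,0,0],[0.7,0.5,-0.5,-20,0,0,0],[0.7,0,0,-17,0,0,0],[0.7,0,0,-10,0,0,0],[0.7,0,0,0,0,0,0]]'; python3 -m pendant '[[0,0,0,0,0,0,0],[0,0,0,0,0,0,0],[0,0,0,0,0,0,0],[0,0,0,0,0,0,0],[0,0,0,0,0,0,0]]'
python3 - <<'E'
from h import *
im=crop("side","s3.png",(240,190,340,290),6)
p=manip.sense();print(p['eef_pos'],p['opening'],p['ft_force'])
E
```

```text
time_s: 4.7
eef_pos: [0.4928, -0.2267, 0.0587]
orientation: [-0.001, 0.924, 0.383, -0.0]
ft_force: [-0.3, 0.1, 0.9]
opening: 0.699
time_s: 5.2
eef_pos: [0.4938, -0.2277, 0.0603]
orientation: [0.001, 0.924, 0.383, 0.0]
ft_force: [-2.3, 0.5, 7.4]
opening: 0.287
[ 0.49375139 -0.227713    0.06032204] 0.2793729156409839 [-1.07754495 -0.76103371  7.84009106]
```

View pics/s3.png

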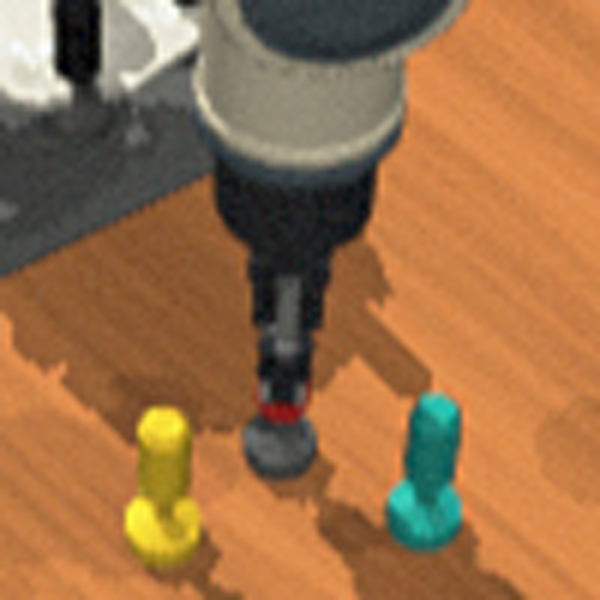

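Gripped, with the opening at 0.28, which is about 26 mm. I lift and carry it over the carousel, turning the jaws to the slot's tangent (-26°).

```bash
python3 -m pendant '[[0,0,0,20,0,0,0],[0,0,0,40,0,0,0],[0,0,0,45,0,0,0],[0,0,0,45,0,0,-4],[0,0,0,45,0,0,-4]]'; python3 -m pendant '[[0,9,27,10,0,0,-4.2],[0,9,27,0,0,0,-4.2],[0,9,27,0,0,0,-4.2],[0,9,27,0,0,0,-4.2],[0,9,27,0,0,0,-4.2]]'
python3 - <<'E'
from h import *
im=crop("side","s4.png",(180,100,340,240),4)
p=manip.sense();print(p['eef_pos'],p['opening'],p['ft_force'])
E
```

```text
time_s: 5.75
eef_pos: [0.4929, -0.2271, 0.2569]
orientation: [0.0, 0.949, 0.316, 0.0]
ft_force: [1.5, 0.3, -1.8]
opening: 0.275
time_s: 6.25
eef_pos: [0.5384, -0.0912, 0.265]
orientation: [0.0, 0.99, 0.138, 0.0]
ft_force: [-0.4, -0.7, -1.0]
opening: 0.28
[ 0.53933666 -0.08789385  0.26494437] 0.2838705506159852 [ 0.28311605  5.12971884 -0.84015994]
```

View pics/s4.png

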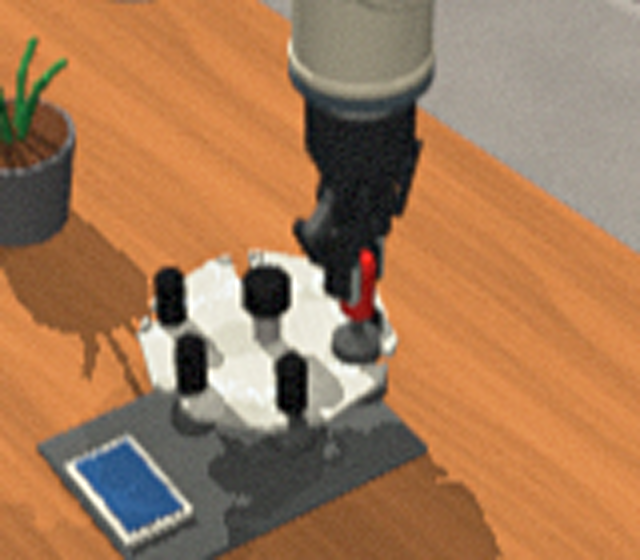

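Side view: the stamp hangs upright in the gripper with its handle at about (272,171), high over the plate. I continue.

```bash
python3 -m pendant '[[0,9,27,0,0,0,-4.2],[0,9,27,0,0,0,-4.2],[0,9,27,0,0,0,-4.2],[0,9,27,0,0,0,-4.2],[0,9,27,0,0,0,-4.2]]'; python3 -m pendant '[[0,9,27,0,0,0,-4.2],[0,9,27,0,0,0,-4.2],[0,9,27,0,0,0,-4.2],[0,9,27,0,0,0,-4.2],[0,9,27,0,0,0,-4.2]]'
python3 - <<'E'
from h import *
s=crop("side","s5.png",(150,80,310,220),4);t=crop("top","t5.png",(120,120,280,250),4)
cv2.imwrite("pics/side5.png",s[:,:,::-1]);cv2.imwrite("pics/top5.png",t[:,:,::-1])
p=manip.sense();print(p['eef_pos'],p['orientation'],p['opening'],p['ft_force'])
E
```

```text
time_s: 6.8
eef_pos: [0.5834, 0.0437, 0.2649]
orientation: [0.0, 0.999, -0.045, 0.0]
ft_force: [0.2, -0.3, -0.5]
opening: 0.282
time_s: 7.3
eef_pos: [0.6284, 0.1787, 0.2649]
orientation: [-0.0, 0.974, -0.226, 0.0]
ft_force: [0.1, -0.6, -1.0]
opening: 0.282
[0.62875651 0.18054862 0.26454651] [-5.49739582e-04  9.74396727e-01 -2.24834687e-01  2.83584153e-04] 0.28104579471580804 [-0.62529025 -0.42098357 -1.26966565]
```

View pics/s5.png

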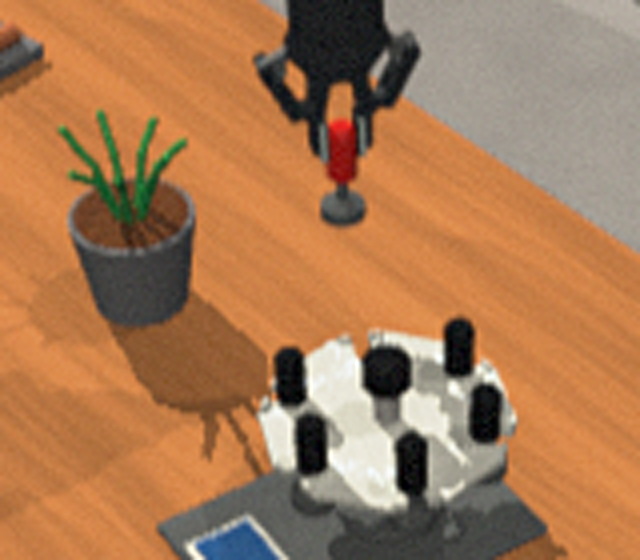

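View pics/t5.png

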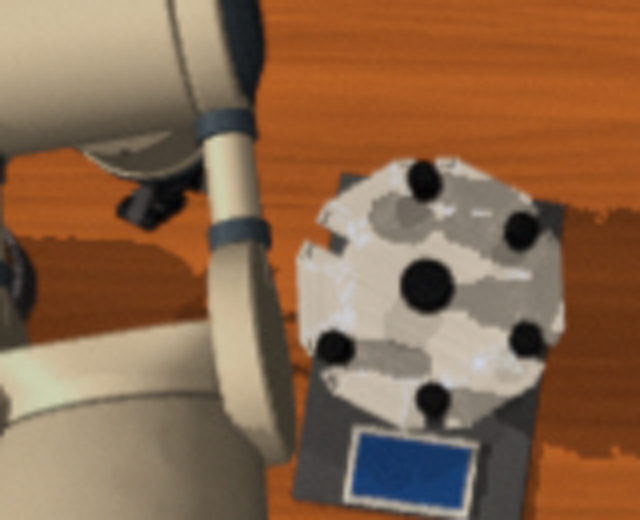

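Side view: the stamp is held upright with its handle at (235,118) and foot at (236,132). The carousel has not moved. Next I compare the stamp's and slot's tangential positions within the same side camera.

```bash
python3 - <<'E'
from fit import *
s=cv2.imread("pics/side5.png")[:,:,::-1]
for b in blobs(s,'red',(215,100,260,140)):print(b)
sub=s[104:140,222:252].astype(int)
for r in range(20,36):
    row=sub[r];m=np.nonzero((row[:,0]-row[:,2]<32))[0];print(104+r,222+m)
for r in range(4,24):
    row=sub[r];m=np.nonzero((row[:,0]>100)&(row[:,1]<60))[0];print(104+r,222+m)
x,y=.6284,.1797
for zz in(.265-.0595,.265-.0595+.009,.265-.0595+.065,.265-.0595+.03):print(zz,proj("side",[[x,y,zz]]))
print(cyl("side",x,y,.013,.2455,.2955))
E
```

```text
(array([235.  , 117.58]), np.int32(86), array([232, 110,   7,  16], dtype=int32))
124 []
125 []
126 [235]
127 [234 235 236]
128 [233 234 235 236 237 238]
129 [231 232 233 234 235 236 237 238 239]
130 [231 232 233 234 235 236 237 238 239 240]
131 [230 231 232 233 234 235 236 237 238 239 240]
132 [231 232 233 234 235 236 237 238 239 240]
133 [231 232 233 234 235 236 237 238 239 240]
134 [231 232 233 234 235 236 237 238 239]
135 [232 233 234 235 236 237 238]
136 []
137 []
138 []
139 []
108 []
109 []
110 [235]
111 [233 234 235 236 237]
112 [232 233 234 235 236 237 238]
113 [232 233 234 235 236 237 238]
114 [232 233 234 235 236 237 238]
115 [232 233 234 235 236 237 238]
116 [233 234 235 236 237 238]
117 [233 234 235 236 237 238]
118 [233 234 235 236 237 238]
119 [233 234 235 236 237 238]
120 [232 233 234 235 236 237 238]
121 [232 233 234 235 236 237 238]
122 [232 233 234 235 236 237 238]
123 [232 233 234 235 236 237 238]
124 [233 234 235 236 237 238]
125 [234 235 236]
126 []
127 []
0.20550000000000002 [[235.43961253 132.28955964]]
0.21450000000000002 [[235.35487354 130.12682432]]
0.2705 [[234.81314412 116.29636286]]
0.23550000000000001 [[235.1546816  125.01674477]]
[234.80813052 116.21765604]
```

Side column agrees with the robot to under 0.5 px, and rows carry a bias of about +1.4 px. The corrected axis is about (0.557,0.0365), so the stamp lines up with the slot after a 1 mm shift. I lower it to insertion height, with the handle underside 8 mm above the plate.

```bash
python3 -m pendant '[[0,-1,0.5,-25,0,0,0],[0,0,0,-30,0,0,0],[0,0,0,-30,0,0,0],[0,0,0,-25,0,0,0],[0,0,0,-12.5,0,0,0]]'
python3 - <<'E'
from h import *
s=crop("side","s6.png",(190,120,310,220),6)
cv2.imwrite("pics/side6.png",s[:,:,::-1])
p=manip.sense();print(p['eef_pos'],p['orientation'],p['opening'],p['ft_force'])
E
```

```text
time_s: 7.9
eef_pos: [0.6262, 0.1774, 0.1401]
orientation: [0.001, 0.974, -0.225, -0.001]
ft_force: [-0.0, -0.2, -1.1]
opening: 0.28
[0.62589902 0.17741974 0.13906078] [ 7.83956273e-04  9.74443408e-01 -2.24625408e-01 -1.68988325e-03] 0.28107374572115773 [-1.33563599  0.52356746 -2.25264827]
```

View pics/s6.png

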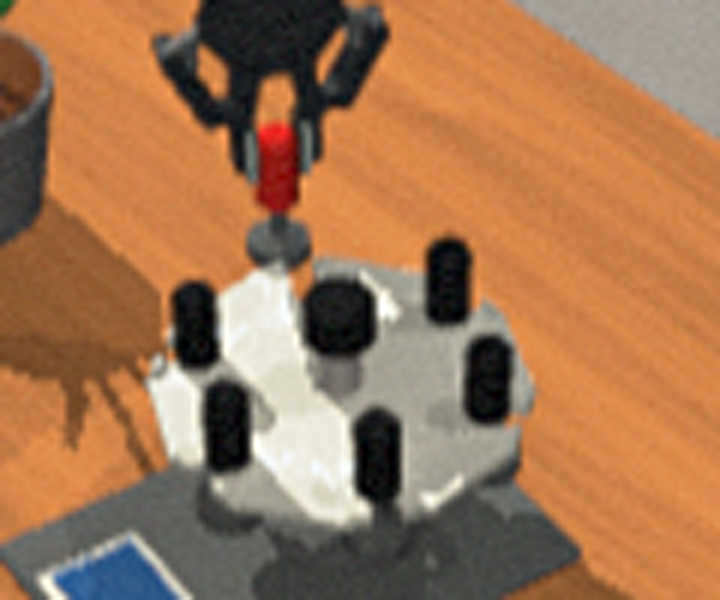

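```bash
python3 -m pendant '[[0,0,0,0,0,0,0],[0,0,0,0,0,0,0],[0,0,0,0,0,0,0],[0,0,0,0,0,0,0],[0,0,0,0,0,0,0]]'
python3 - <<'E'
from fit import *
for i in range(3):
  s=manip.capture("side");p=manip.sense();print(p['eef_pos'])
for b in blobs(s,'red',(215,120,260,170)):print('red',b)
e=p['eef_pos'];e=np.array([.6272,.1795,.142]);print(cyl("side",e[0],e[1],.013,e[2]-.0195,e[2]+.0305))
B=[b[0] for b in blobs(s,'black',(205,150,290,215)) if b[1]<200 and b[1]>40];print(B)
E
```

```text
time_s: 8.45
eef_pos: [0.6275, 0.1782, 0.1424]
orientation: [-0.0, 0.974, -0.225, 0.0]
ft_force: [-0.7, -0.8, -0.1]
opening: 0.287
[0.62744378 0.17816142 0.14221048]
[0.62738127 0.17816039 0.14203926]
[0.62735217 0.17815108 0.1419666 ]
red (array([235.8 , 147.07]), np.int32(74), array([233, 140,   7,  15], dtype=int32))
[235.73009816 145.94732083]
[array([264.34, 166.82]), array([246.09, 172.62]), array([222.15, 173.95]), array([270.98, 182.81]), array([227.4 , 190.69]), array([252.53, 195.98])]
```

```bash
python3 -m pendant '[[0,-3.9,-6.4,0,0,0,0],[0,-3.3,-6.7,0,0,0,0],[0,-3.3,-6.7,0,0,0,0],[0,-3.3,-6.7,0,0,0,0],[0,-1.6,-3.4,0,0,0,0]]'
python3 - <<'E'
from h import *
s=crop("side","s7.png",(190,120,310,220),6)
p=manip.sense();print(p['eef_pos'],p['opening'],p['ft_force'])
E
```

```text
time_s: 9.1
eef_pos: [0.6115, 0.1473, 0.1418]
orientation: [0.0, 0.974, -0.225, -0.0]
ft_force: [0.1, 0.2, -0.2]
opening: 0.282
[0.61143268 0.14709712 0.14184072] 0.2837065655017009 [ 0.46653493 -0.58544205 -1.05552091]
```

View pics/s7.png

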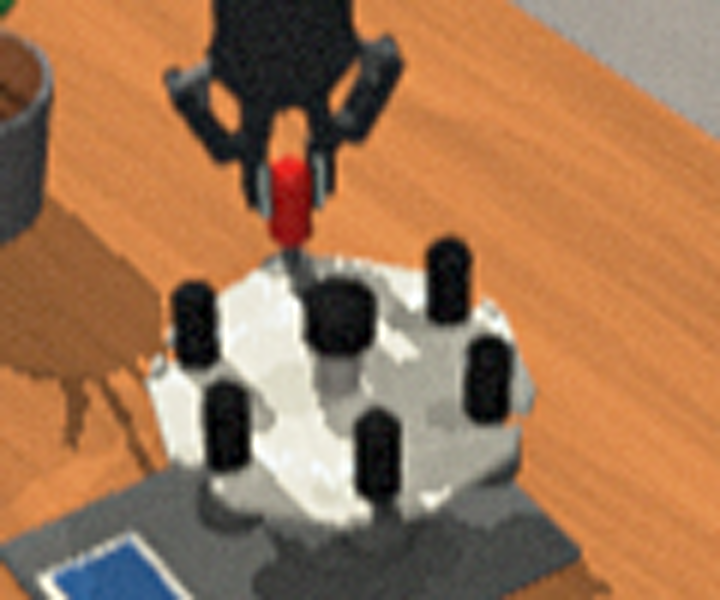

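Side view: the foot has gone behind and below the rim, and the neck is at the slot mouth, about (238,163). Contact forces are near zero. I slide in.

```bash
python3 -m pendant '[[0,-3.6,-7.3,0,0,0,0],[0,-3.6,-7.3,0,0,0,0],[0,-3.6,-7.3,0,0,0,0],[0,-3.6,-7.3,0,0,0,0],[0,-3.3,-7,0,0,0,0]]'
python3 - <<'E'
from h import *
s=crop("side","s8.png",(190,120,310,220),6);t=crop("top","t8.png",(180,130,280,255),5)
p=manip.sense();print(p['eef_pos'],p['opening'],p['ft_force'])
E
```

```text
time_s: 9.65
eef_pos: [0.5938, 0.1113, 0.1418]
orientation: [0.0, 0.974, -0.225, -0.0]
ft_force: [0.1, -0.3, -0.9]
opening: 0.28
[0.59373414 0.11106294 0.14181362] 0.28120400506458504 [-0.51259866  0.58864454 -0.88949241]
```

View pics/s8.png

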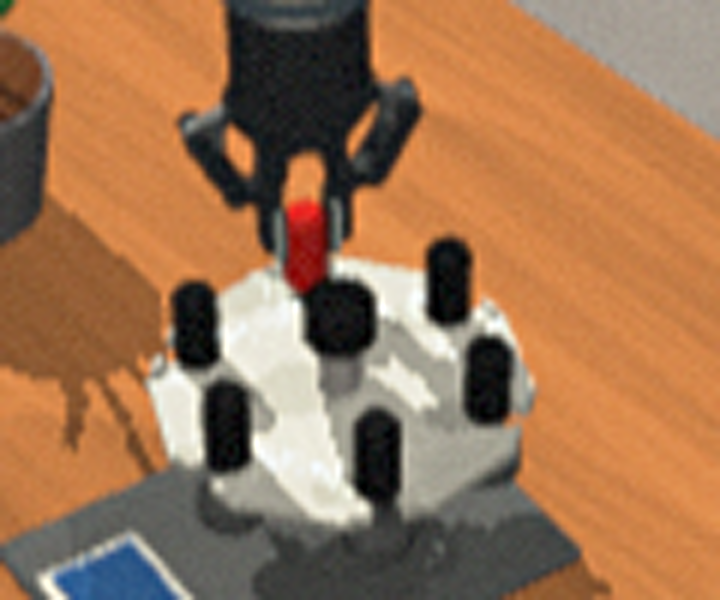

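View pics/t8.png

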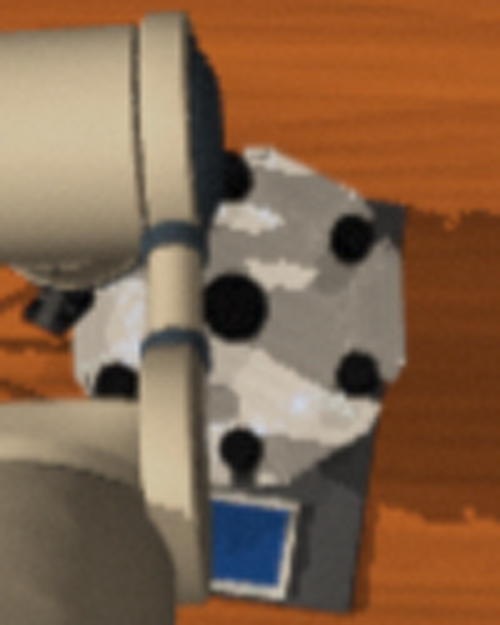

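The stamp is in the slot with no side force, and the carousel has not moved. I lower it in small steps until contact.

```bash
python3 -m pendant '[[0,0,0,-2,0,0,0],[0,0,0,-2,0,0,0],[0,0,0,-2,0,0,0],[0,0,0,-0.5,0,0,0],[0,0,0,0,0,0,0]]'; python3 -m pendant '[[0,0,0,-0.5,0,0,0],[0,0,0,-0.5,0,0,0],[0,0,0,-0.3,0,0,0],[0,0,0,0,0,0,0],[0,0,0,0,0,0,0]]'
```

```text
time_s: 10.25
eef_pos: [0.5944, 0.1122, 0.1353]
orientation: [-0.0, 0.974, -0.225, 0.0]
ft_force: [0.1, -0.3, 2.0]
opening: 0.283
time_s: 10.75
eef_pos: [0.595, 0.1121, 0.1351]
orientation: [-0.0, 0.974, -0.225, 0.001]
ft_force: [-0.9, -0.6, 15.7]
opening: 0.282
```

```bash
python3 -m pendant '[[0,0,0,0.6,0,0,0],[0,0,0,0.2,0,0,0],[0.35,0,0,0,0,0,0],[0.4,0,0,0,0,0,0],[0.5,0,0,0,0,0,0]]';  python3 -m pendant '[[0.6,0,0,0,0,0,0],[0.6,0,0,0,0,0,0],[0.6,0,0,0,0,0,0],[0.6,0,0,0,0,0,0],[0.6,0,0,0,0,0,0]]'
python3 - <<'E'
from h import *
s=crop("side","s9.png",(190,120,310,220),6)
p=manip.sense();print(p['eef_pos'],p['opening'],p['ft_force'])
E
```

```text
time_s: 11.25
eef_pos: [0.5941, 0.1121, 0.1346]
orientation: [0.0, 0.974, -0.225, -0.0]
ft_force: [-0.4, -0.4, -0.7]
opening: 0.5
time_s: 11.75
eef_pos: [0.5942, 0.112, 0.1348]
orientation: [-0.0, 0.974, -0.225, -0.0]
ft_force: [-0.3, 0.6, -0.5]
opening: 0.598
[0.59417459 0.11201108 0.13478412] 0.5989259276119774 [ 0.25270026  0.48615128 -0.53491385]
```

View pics/s9.png

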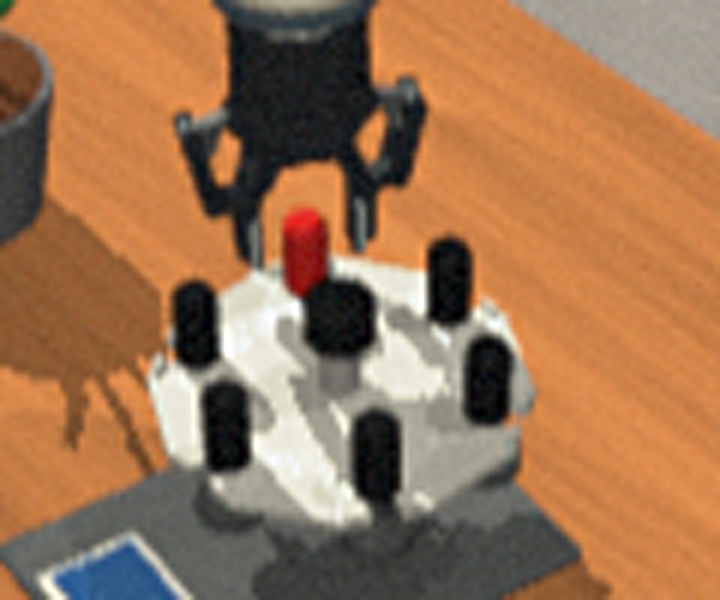

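Side view: the red stamp stands upright in the slot at (241,162) and the fingers are clear on both sides. I raise and move over the knob.

```bash
python3 -m pendant '[[0.6,0,0,10,0,0,0],[0.6,0,0,25,0,0,0],[0.6,0,0,30,0,0,0],[0.6,0,0,30,0,0,0],[0.6,0,0,20,0,0,0]]'; python3 -m pendant '[[0.75,-6,-12,0,0,0,0],[0.75,-10,-20,0,0,0,0],[0.75,-10,-20,0,0,0,0],[0.75,-7,-15,0,0,0,0],[0.75,-4,-8.5,0,0,0,0]]'
python3 - <<'E'
from fit import *
s=crop("side","s10.png",(190,100,310,220),5);t=crop("top","t10.png",(180,130,280,255),5)
p=manip.sense();print(p['eef_pos'],p['opening'],p['ft_force'])
for k in('red','black'):
  for b in blobs(s,k,(205,145,290,215)):print('side',k,b)
  for b in blobs(t,k,(190,150,270,235)):print('top',k,b)
E
```

```text
time_s: 12.3
eef_pos: [0.5947, 0.1121, 0.2528]
orientation: [-0.0, 0.974, -0.225, 0.001]
ft_force: [-0.8, 0.2, -0.6]
opening: 0.597
time_s: 12.8
eef_pos: [0.5564, 0.0352, 0.2497]
orientation: [0.0, 0.974, -0.225, -0.0]
ft_force: [-0.7, 0.7, 0.1]
opening: 0.75
[0.55682359 0.03560179 0.24981876] 0.7489049668401384 [-0.05489209 -0.44480111  0.49123509]
side red (array([240.26, 161.28]), np.int32(74), array([237, 155,   7,  14], dtype=int32))
side black (array([264.47, 166.74]), np.int32(77), array([262, 160,   6,  14], dtype=int32))
side black (array([222.26, 173.82]), np.int32(77), array([219, 167,   7,  14], dtype=int32))
side black (array([246.01, 172.57]), np.int32(116), array([241, 167,  11,  12], dtype=int32))
side black (array([270.9, 183. ]), np.int32(86), array([268, 176,   7,  15], dtype=int32))
side black (array([227.22, 190.45]), np.int32(89), array([224, 184,   7,  14], dtype=int32))
side black (array([252.34, 195.73]), np.int32(89), array([249, 189,   7,  16], dtype=int32))
top black (array([257.55, 172.19]), np.int32(86), array([254, 153,   6,  38], dtype=int32))
top black (array([216.61, 204.75]), np.int32(36), array([213, 200,   9,  10], dtype=int32))
top black (array([203.91, 206.34]), np.int32(64), array([199, 202,  12,   9], dtype=int32))
top black (array([253.75, 205.56]), np.int32(16), array([253, 202,   3,   7], dtype=int32))
top black (array([227.69, 219.88]), np.int32(52), array([224, 216,   8,  10], dtype=int32))
```

View pics/s10.png

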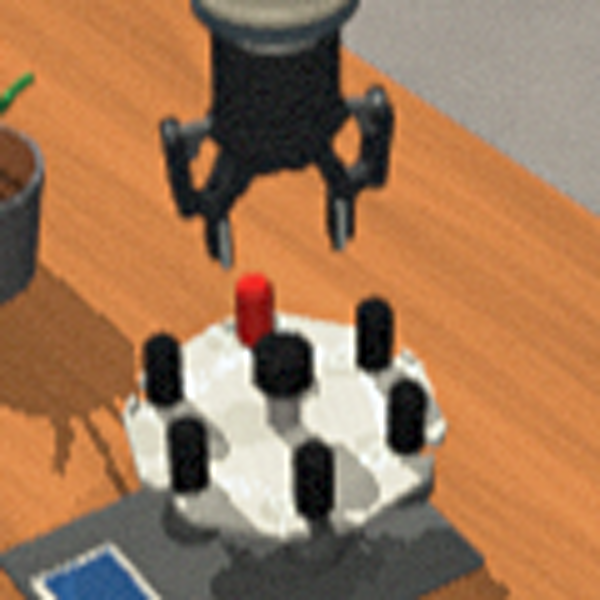

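View pics/t10.png

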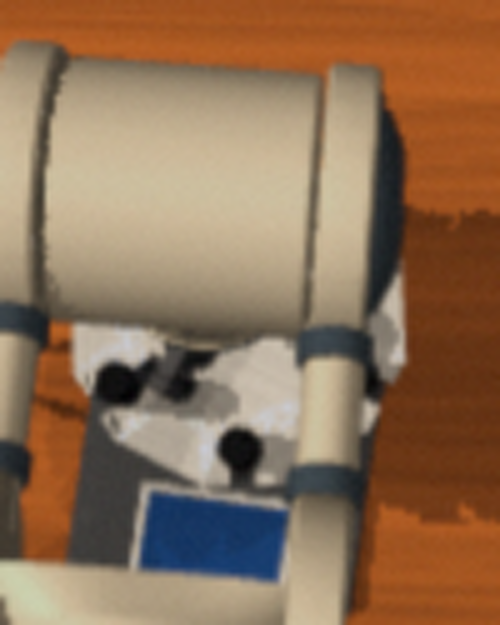

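Side view: the fingers straddle column 246, the knob is at (246,172) and the red stamp is hanging at (240,161). I descend on the knob and close.

```bash
python3 -m pendant '[[0.75,0,0,-20,0,0,0],[0.75,0,0,-30,0,0,0],[0.75,0,0,-30,0,0,0],[0.75,0,0,-18,0,0,0],[0.75,0,0,-8,0,0,0]]'
python3 -m pendant '[[0.6,0,0,0,0,0,0],[0.55,0,0,0,0,0,0],[0.52,0,0,0,0,0,0],[0.5,0,0,0,0,0,0],[0.48,0,0,0,0,0,0]]'
```

```text
time_s: 13.4
eef_pos: [0.5567, 0.0371, 0.142]
orientation: [0.0, 0.974, -0.225, -0.001]
ft_force: [-0.4, 0.2, -0.7]
opening: 0.749
time_s: 13.9
eef_pos: [0.5575, 0.0365, 0.1443]
orientation: [-0.0, 0.974, -0.225, 0.0]
ft_force: [-0.5, -0.4, -0.2]
opening: 0.482
```

```bash
python3 -m pendant '[[0.3,0,0,0,0,0,0],[0.2,0,0,0,0,0,0],[0,0,0,0,0,0,0],[0,0,0,0,0,0,0],[0,0,0,0,0,0,0]]'
python3 - <<'E'
from h import *
p=manip.sense();print(p['eef_pos'],p['opening'],p['ft_force'],p['moment'])
s=crop("side","s11.png",(190,100,310,220),5)
E
```

```text
time_s: 14.4
eef_pos: [0.5572, 0.0367, 0.1446]
orientation: [-0.0, 0.974, -0.225, 0.0]
ft_force: [-3.8, 0.2, 12.3]
opening: 0.448
[0.55723736 0.03665576 0.14464967] 0.44828819242926554 [-3.82504386  0.16626608 12.29429535] [0.31379406 0.84023827 0.00314891]
```

View pics/s11.png

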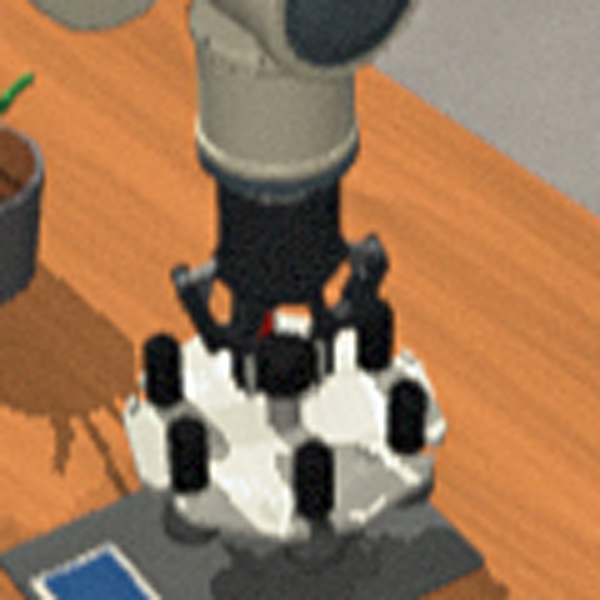

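Knob gripped, with the opening at 0.448 (about 40 mm) and only about 4 N side force. The slot has to turn from 63.9° to 173.1°, so about +109°. I do it gently.

```bash
python3 -m pendant '[[0,0,0,0,0,0,1],[0,0,0,0,0,0,2],[0,0,0,0,0,0,3],[0,0,0,0,0,0,4],[0,0,0,0,0,0,4]]'; python3 -m pendant '[[0,0,0,0,0,0,4],[0,0,0,0,0,0,4],[0,0,0,0,0,0,4],[0,0,0,0,0,0,4],[0,0,0,0,0,0,4]]'; python3 -m pendant '[[0,0,0,0,0,0,4],[0,0,0,0,0,0,4],[0,0,0,0,0,0,4],[0,0,0,0,0,0,4],[0,0,0,0,0,0,4]]'
python3 - <<'E'
from h import *
p=manip.sense();print(p['eef_pos'],p['opening'],p['ft_force'],p['moment'],p['joint_positions'])
s=crop("side","s12.png",(190,100,310,220),5)
E
```

```text
time_s: 14.95
eef_pos: [0.5572, 0.0367, 0.1446]
orientation: [-0.0, 0.995, -0.103, 0.0]
ft_force: [-4.2, 1.2, 13.1]
opening: 0.453
time_s: 15.45
eef_pos: [0.557, 0.0367, 0.1446]
orientation: [-0.0, 0.997, 0.071, 0.0]
ft_force: [-5.7, 1.9, 13.8]
opening: 0.451
time_s: 15.95
eef_pos: [0.5569, 0.0366, 0.1446]
orientation: [-0.0, 0.97, 0.244, 0.0]
ft_force: [-7.0, 0.8, 15.0]
opening: 0.452
[0.5568942  0.03660474 0.1446264 ] 0.4519773162496712 [-6.97274108  0.76763449 15.037184  ] [0.06433949 1.17863416 0.00639097] [-4.14019898e-02  5.01832354e-01  1.61318065e+00  8.12610265e-05
  1.02658826e+00 -5.33461733e-01]
```

View pics/s12.png

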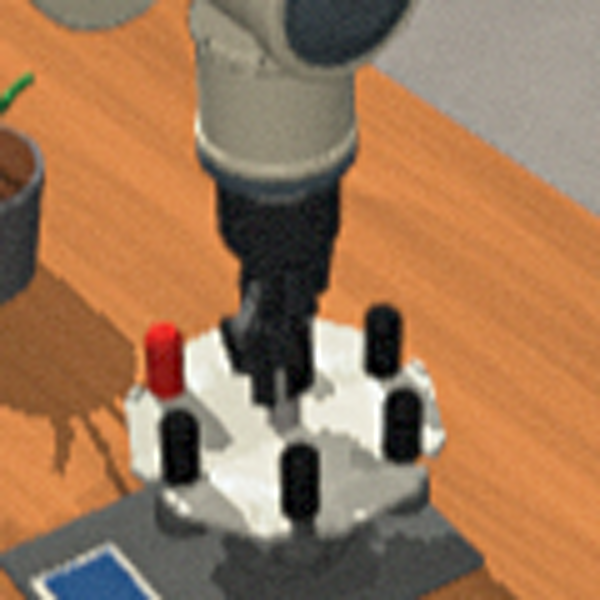

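The carousel follows the wrist, with the red stamp now at (223,172) and upright. I turn the remaining 55°.

```bash
python3 -m pendant '[[0,0,0,0,0,0,4],[0,0,0,0,0,0,4],[0,0,0,0,0,0,4],[0,0,0,0,0,0,4],[0,0,0,0,0,0,4]]'; python3 -m pendant '[[0,0,0,0,0,0,4],[0,0,0,0,0,0,4],[0,0,0,0,0,0,4],[0,0,0,0,0,0,4],[0,0,0,0,0,0,4]]'; python3 -m pendant '[[0,0,0,0,0,0,4],[0,0,0,0,0,0,4],[0,0,0,0,0,0,3],[0,0,0,0,0,0,2],[0,0,0,0,0,0,1]]'
python3 -m pendant '[[0,0,0,0,0,0,1],[0,0,0,0,0,0,0],[0,0,0,0,0,0,0],[0,0,0,0,0,0,0],[0,0,0,0,0,0,0]]'
python3 - <<'E'
from fit import *
p=manip.sense();print(p['eef_pos'],p['orientation'],p['opening'],p['ft_force'],p['moment'])
s=crop("side","s13.png",(190,120,290,240),5);t=crop("top","t13.png",(180,130,280,255),5)
for k in('red','black','blue'):
  for b in blobs(s,k,(190,145,290,240)):print('side',k,b)
  for b in blobs(t,k,(190,150,270,255)):print('top',k,b)
E
```

```text
time_s: 16.5
eef_pos: [0.5568, 0.0365, 0.1446]
orientation: [-0.0, 0.913, 0.408, -0.0]
ft_force: [-7.5, 0.2, 14.5]
opening: 0.449
time_s: 17.0
eef_pos: [0.5567, 0.0364, 0.1446]
orientation: [0.0, 0.828, 0.561, -0.0]
ft_force: [-7.4, -0.9, 15.1]
opening: 0.449
time_s: 17.5
eef_pos: [0.5567, 0.0363, 0.1446]
orientation: [0.0, 0.754, 0.657, -0.0]
ft_force: [-7.9, -1.5, 14.2]
opening: 0.449
time_s: 18.0
eef_pos: [0.5567, 0.0363, 0.1446]
orientation: [0.0, 0.749, 0.663, -0.0]
ft_force: [-8.1, -1.7, 15.5]
opening: 0.451
[0.55671146 0.03631595 0.14463649] [ 4.57626434e-05  7.48793937e-01  6.62802821e-01 -2.43355222e-04] 0.45146330448049465 [-8.06272731 -1.68748942 15.45296358] [-0.44591998  1.20302977  0.06158398]
side red (array([223.67, 188.35]), np.int32(86), array([220, 181,   8,  15], dtype=int32))
top red (array([221.61, 219.66]), np.int32(41), array([219, 216,   7,   8], dtype=int32))
side black (array([245.69, 159.42]), np.int32(544), array([233, 145,  27,  35], dtype=int32))
side black (array([267.5, 169. ]), np.int32(74), array([265, 163,   6,  13], dtype=int32))
side black (array([224.29, 170.78]), np.int32(78), array([221, 164,   7,  14], dtype=int32))
side black (array([269.07, 186.37]), np.int32(86), array([266, 180,   7,  14], dtype=int32))
side black (array([247.35, 196.33]), np.int32(86), array([244, 189,   7,  16], dtype=int32))
top black (array([256.18, 174.61]), np.int32(61), array([255, 163,   4,  22], dtype=int32))
top black (array([254.18, 188.94]), np.int32(17), array([253, 185,   3,  10], dtype=int32))
top black (array([201.02, 201.92]), np.int32(51), array([197, 199,   9,   7], dtype=int32))
side blue (array([211.75, 221.12]), np.int32(310), array([199, 210,  26,  23], dtype=int32))
```

View pics/s13.png

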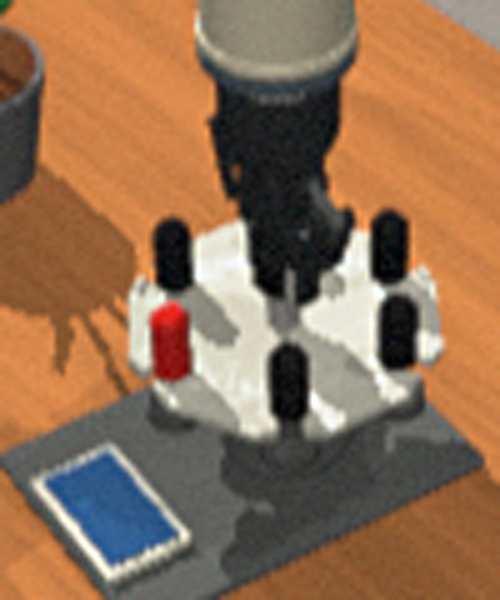

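View pics/t13.png

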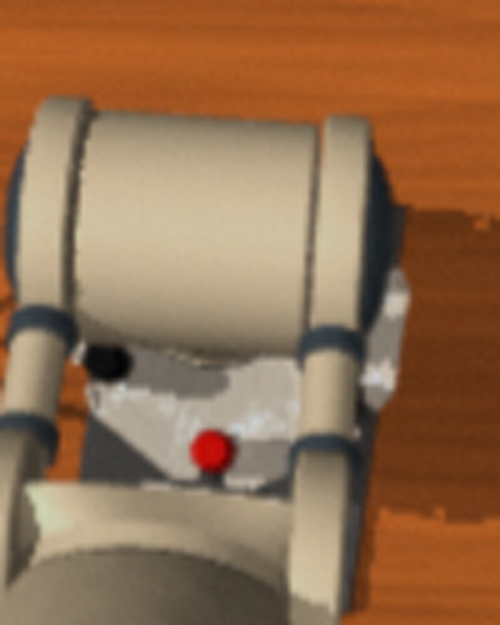

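```bash
python3 - <<'E'
from fit import *
H=np.array([[267.5,169],[224.29,170.78],[269.07,186.37],[247.35,196.33]])
red=np.array([223.67,188.35])
def mk(n,p,k,o=0):
    t=p[2]+k*np.pi/3;return cyl(n,p[0]+.082*np.cos(t),p[1]+.082*np.sin(t),.013,.115+o,.165+o)
def f(p):
    M=np.array([mk("side",p,k) for k in range(1,6)]);o=[]
    for b in H: d=M-b;o.append(d[np.argmin((d**2).sum(1))])
    return np.concatenate(o)
r=least_squares(f,[.5546,.0338,np.radians(173)]);print(r.x[:2].round(4),np.degrees(r.x[2]),r.fun.round(2))
print('seated red predicted',mk("side",r.x,0),'observed',red)
g=least_squares(lambda q:cyl("side",q[0],q[1],.013,.115,.165)-red,[.47,.04]).x;x,y=r.x[:2]
print('red r,ang',np.hypot(*(g-[x,y])),np.degrees(np.arctan2(g[1]-y,g[0]-x)))
# rack yaw: pad and plate in first top picture
for n,fn,(ax,ay) in(("top","top0",(.5579,.0343)),("side","side0",(.5546,.0338))):
    im=cv2.imread(f"pics/{fn}.png")[:,:,::-1].astype(int)
    m=((im[...,2]>im[...,0]+35)&(im[...,2]>im[...,1]+20));m[:190]=0;m[255:]=0;m[:,:180]=0;m[:,280:]=0
    ys,xs=np.nonzero(m);P=atz(n,np.c_[xs,ys],.0205)[:,:2].astype(np.float32);c=P.mean(0)
    R=cv2.minAreaRect(P*1000);print(n,'pad',R,np.degrees(np.arctan2(c[1]-ay,c[0]-ax)),np.hypot(*(c-[ax,ay])))
E
```

```text
[0.5546 0.034 ] 172.59216644984662 [ 0.01  0.25 -0.08 -0.01  0.18 -0.06 -0.07 -0.15]
seated red predicted [224.29655438 187.94158654] observed [223.67 188.35]
red r,ang 0.08460125151011622 172.96156230809697
top pad ((422.02593994140625, 50.673587799072266), (90.58269500732422, 49.02888870239258), 83.51786804199219) 173.15974 0.13688027212660017
side pad ((418.7913818359375, 51.414466857910156), (92.20523834228516, 49.693851470947266), 83.41194915771484) 173.06667 0.1373538968312821
```

The fit puts the slot at 172.6° and the front at 173.1–173.4°, with the red stamp 2.6 mm from its seat. I check the bystander objects once more, then hand in.

```bash
python3 - <<'E'
from fit import *
s=manip.capture("side");cv2.imwrite("pics/sideF.png",s[:,:,::-1])
d=np.abs(s.astype(int)-cv2.imread("pics/side0.png")[:,:,::-1]).max(2)
for n,b in(("marker",(325,300,365,350)),("cup",(342,230,378,278)),("planter",(160,103,205,165)),("yellow",(258,255,278,290)),("turq",(303,252,322,285))):
    print(n,(d[b[1]:b[3],b[0]:b[2]]>60).sum())
for b in blobs(s,'red',(190,145,290,240)):print(b)
p=manip.sense();print(p['time_s'],p['opening'],p['ft_force'],np.abs(p['qvel']).max())
manip.job_done()
E
```

```text
marker 756
cup 0
planter 9
yellow 3
turq 121
(array([223.67, 188.35]), np.int32(86), array([220, 181,   8,  15], dtype=int32))
18.15 0.45031682779525406 [-7.88412947 -2.51638436 14.66643561] 0.0022076459441180336
the job is handed in; nothing more can be done
```

View pics/sideF.png

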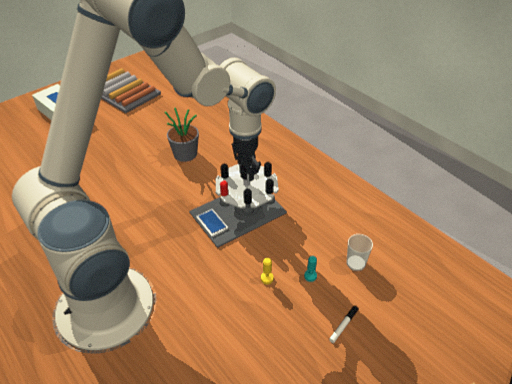

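The red stamp hangs in the carousel's empty slot, released, and the carousel is turned so it sits at the front. The gripper is closed on the centre knob. I handed the job in at 18.2 s; no verdict is reported.

**How it went:** I picked the red stamp from between its yellow and turquoise look-alikes and slid its neck radially into the slot. I lowered it until contact (15.7 N), let go, gripped the knob and turned the carousel by about 109°.

**Last checks:**

| Check | Result |
|---|---|
| Slot direction | 172.6°, against a front direction of 173.1–173.4° (allowed ±9°) |
| Stamp position | about 2.6 mm from the seat; upright, at seated height to about 0.5 px |
| Knob grip | opening 0.45, which matches the 40 mm knob; finger force not measured directly |
| Arm | still, with about 8 N sideways and 15 N upwards on the wrist |

**Disagreements:**
- **Cameras:** The two cameras differed by about 3 mm. I corrected the side camera's row offset against the robot's own position.
- **Bystanders:** The before/after picture check showed many changed pixels around the marker (756) and the turquoise stamp (121). I handed in before looking into this. In the final picture both stand where they were, and the changes look like the arm's shadow. The cup and planter showed no movement.

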